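Click the kettle base's temperature lever home at the green marker, then press start

ROBOT

A 7-joint arm with a two-finger parallel gripper is mounted at the origin on the work surface. World frame = base frame: x ahead of the robot, y to its left, z up, the work surface at z = 0. Lengths are in m, angles in rad, forces in N, time in s.
With the tool pointing down it reaches from about 0.35 to 0.9 m from the base axis. Payload 8.1 kg.
Tool frame: the origin (TCP) lies midway between the tips of the shut fingers; the grasp point (between the pads) lies 19 mm behind it; z points along the fingers, y is the line along which they close (so a half turn about z gives the same grasp; the last joint's range is limited). The gripper opens to 92 mm and grips with 3 to 60 N. Pads are 19 mm wide; open, the fingers measure 130 mm over their backs; the gripper's body (75 mm by 190 mm) begins 47 mm behind the grasp point.
Start: joints at [1.146, 0.434, 0.025, 1.573, -0.012, 1.134, -0.075], TCP at [0.198, -0.593, 0.227] pointing down, gripper open.
Joint ranges: [-2.62, 2.62], [-0.44, 2.09], [-1.27, 1.32], [0.08, 2.57], [-1.32, 4.46], [0.12, 2], [-2.74, 2.74]. Speed limits (rad/s): [2.22, 2.22, 3.01, 3.01, 3.14, 3.14, 3.14].

INTERFACE

Orientations are given as a rotation vector (axis times angle).
In Python, from cell import observe, cams, job gives the robot as it stands. The module is installed in compiled form; this text tells all that it offers.
- The arm moves only by the tool step_arm, never from a script. Its argument "steps" is a list of rows, each a list of 6 numbers: the shift along the world's x, y, z in mm, then the turn, a rotation vector about the world's x, y, z in rad. In form: [[dx, dy, dz, rx, ry, rz], ...]. A call has 1 to 20 rows; each row shifts and turns the commanded pose from where the row before left it; what a row does not reach is not made up. A row lasts 1/12 s, in which the tool goes at most 41.7 mm and 7.16 degrees, less where a joint would pass 70% of its speed; a pose out of reach is approached as far as the arm can. A call with a gripper value outside its range is refused whole. "gripper" is the opening, from 0 (shut) to 1 (fully open), set as the call begins (left out, the last holds). The fingers move at their own pace and stop on an object; "force" is the grip in N (left out, the last holds). Time passes only in rows, so rows that do not move let the fingers close. It gives the time, the measured TCP pose, the force, the opening and the grip force at its end, in the units of the state.
- observe(): the state, without advancing time (a new reading comes with each control period).
- cams.get_image(name): name is "scene" or "top" or "wrist"; returns the picture (384x512x3 uint8, red, green, blue); there is no depth.
- cams.get_calibration(name): a dict with "fov_y" (degrees; the focal length in pixels is half the picture's height over the tangent of half this angle, whatever the lens; pixels are square), "cx", "cy" (the principal point, pixels), "dist_coeffs" ([k1, k2, p1, p2, k3] as OpenCV has them; the pictures are not rectified), "world_to_cam" (4x4, takes a point from world to camera coordinates). Camera axes: x right, y up, looking along -z (the intrinsics and any distortion apply to the point x, -y, -z); pixel columns grow to the right and rows downward; lengths in m; the calibration is good to about 2 mm. A picture is of the moment at which its call begins: read the wrist's pose just before it. get_calibration takes no time and is no camera call; for the wrist camera it gives the pose at the moment of the call.
- job.sign_off(): hands the job in; it is judged then, once.
The state is a dict: "clock": time; "joints": joint angles; "dq": joint speeds; "joint_efforts": joint torques, N m; "position": TCP position; "ee_rot": TCP orientation; "force": force on the tool from outside, world axes, zero at the start; "ft_torque": the same for the moment, N m; "width": opening from 0.0 (shut) to 1.0 (fully open); "gripper_force": force on a finger pad.
Only numpy, scipy, OpenCV 4.12 (cv2) and the standard library are available. Lean on these libraries where they do the work, as an engineer would, in place of code of your own. Each camera call takes 0.05 s, during which the arm holds its last target. There are 200 camera calls.

TASK

Get the kettle base ready for green tea: push the lever's orange pad down to free it, swing it round and let it click up home in the notch that belongs to the green marker. The notch can lie a little before or after the marker, so feel for it rather than trusting your eye, and do not force anything on the base. With the lever home, press the round white start button fully down and let it go, leaving the jam jar, cup, toast rack and tea jar where they stand.

Things in the scene. Friction and masses are not known exactly. Their poses are not given: they have to be found in the camera images.
- kettle: Empty black electric kettle base, fixed; about 300 mm (x) by 260 mm (y), deck 22 mm high. Origin on the shelf under the lever's pivot; z up; +x runs from the pivot to the round steel kettle seat (centre 100 mm away). The lever lies on the -x side. No part of the base may be pushed with more than 40 N.
- bridge (a point): Middle of the top of the steel bridge, an arc about 2.4 rad long over the deck on the -x side, 77 to 105 mm from the pivot, top 67 mm above the shelf. The arm passes under it. Inside it is hidden a toothed rail: a parking bay ending at lever angle 0.15 to 0.39, then one notch per marker. All notches are shifted together, unseen, by up to 0.115 rad (10 mm) before or after their markers.
- lever_pad (a point): Centre of the upper face of the orange push pad at the lever's outer end, 150 mm from the pivot, 42 mm above the shelf when the lever is up. Flat, 56 mm long (radial), 60 mm wide (along the swing), with an upright fin on each side edge: 4 mm thick, 24 mm tall above the pad, 52 mm clear between them; open at both radial ends.
- lever_mark (a point): Point on the lever's arm 90 mm from the pivot (46 mm above the shelf when up), under the bridge: the place of the lever's upward tooth, to be compared with the markers, which sit at the same radius.
- lever (a joint): Angle of the lever about its upright pivot, rad, 0 to 1.8, growing counter-clockwise seen from above. In the kettle's frame the arm points in direction (pi - 0.95 + angle) from +x. It starts in a wide parking bay between 0 and 0.14. It takes about 1 N at the pad to swing (about 2 N when its tooth rubs on the rail) and stays where it is left.
- lever_press (a joint): How far the lever is pushed straight down, m: 0 = up, 0.012 = bottom stop. A spring lifts it with 4 N (up) to 8 N (down). Its 8 mm wide tooth stands in the rail from below; beyond 0.008 it swings free. Let go between notches, it rises until the tooth rubs on the rail (about 0.006) and can still be pushed sideways; at a notch it jumps up to 0 and is blocked sideways (2 mm play each way).
- mark_green: Green round stud, 18 mm across, 5 mm high, on top of the bridge 90 mm from the pivot. Origin at the centre of its underside. The three studs sit at lever angles 0.66, 1.12 and 1.58 rad; which colour is where changes.
- mark_yellow: Yellow stud, like the green one. Not wanted.
- mark_blue: Blue stud, like the green one. Not wanted.
- start_top (a point): Centre of the top of the round white start button (32 mm across, in a grey collar 48 mm across and 12 mm high), on the deck to the -y side of the pivot, 40 mm above the shelf. It is pressed straight down.
- start (a joint): Travel of the start button, m: 0 = out, 0.006 = fully down. Sprung: about 1.5 N to start, 5 N fully down.
- jam_jar: Amber glass jam jar with a red cap, 68 mm across, 100 mm tall, standing loose on the oak board. Origin under its centre.
- cup: Grey stoneware cup, 80 mm across, 85 mm tall, loose on the board. Origin under its centre.
- toast_rack: Chrome toast rack, 150 x 76 x 83 mm, loose on the board. Origin under its centre.
- tea_jar: White ceramic jar with bayonet lid, 100 mm across, 105 mm tall, loose on the shelf at the right of the kettle base. Origin under its centre.
Things that resemble listed ones, but are neither listed nor needed, are in the scene too. Of the things that look like the jam_jar, the largest one is meant.

How it is judged:
By the outcome, as a careful person would: the job done as asked, in the order asked, and still so for the second after the job is handed in, with the robot touching nothing.
It also fails if it takes over 69 s, if anything falls off the work surface, if the arm or the gripper's body presses on something with over 40 N, if the wrist force passes 120 N, or if a joint passes its speed limit or range.

## Working session

There is one attempt and no reset: what is moved stays moved. The work goes in short steps, Python scripts to look and compute and a tool call to move; the robot and the scene stay as the last step left them, time stands still between calls to the robot, and variables do not carry over. Pictures are saved under pics/ and viewed, at most 10 in all, crops included, and the job is handed in when it is done.

Besides the shell and the picture viewer there is one more tool, called by a JSON object that holds its "fn" and its "kwargs", one argument or row to a line. step_arm: Moves the arm, as the interface text tells. Its arguments: {"type":"object","properties":{"steps":{"type":"array","items":{"type":"array","items":{"type":"number"}}},"gripper":{"type":"number"},"force":{"type":"number"}},"required":["steps"]}

```bash
mkdir -p pics; cat > h.py <<'E'
import numpy as np, cv2
from cell import observe, cams, job
def K(c):
    f=192/np.tan(np.radians(c["fov_y"])/2)
    return np.array([[f,0,c["cx"]],[0,f,c["cy"]],[0,0,1]])
def ray(c,u,v):
    p=cv2.undistortPoints(np.array([[[u,v]]],float),K(c),np.array(c["dist_coeffs"],float))[0,0]
    M=np.array(c["world_to_cam"]);R=M[:3,:3];o=-R.T@M[:3,3]
    return o,R.T@np.array([p[0],-p[1],-1])
def onz(c,u,v,z):
    o,d=ray(c,u,v);return o+d*(z-o[2])/d[2]
def proj(c,P):
    M=np.array(c["world_to_cam"]);q=M[:3,:3]@np.array(P,float)+M[:3,3]
    q=q*[1,-1,-1]
    return cv2.projectPoints(q.reshape(1,1,3),np.zeros(3),np.zeros(3),K(c),np.array(c["dist_coeffs"],float))[0].ravel()
E
python3 - <<'E'
from h import *
ims=[]
for n in("scene","top"):
    im=cams.get_image(n)[:,:,::-1]; cv2.imwrite(f"pics/{n}0.png",im)
    big=cv2.resize(im,(800,600),interpolation=cv2.INTER_CUBIC); cv2.imwrite(f"pics/{n}0b.png",big)
    c=cams.get_calibration(n);print(n,c["fov_y"],c["dist_coeffs"],ray(c,256,192))
print(observe())
E
```

```text
scene 54.6262861345474 [-0.05490358  0.          0.          0.          0.        ] (array([ 1.03728728, -0.31254028,  1.01031209]), array([-0.39094042,  0.30654182, -0.86805633]))
top 55.10702195438718 [-0.00985124  0.          0.          0.          0.        ] (array([ 0.45174933, -0.00580717,  1.16805973]), array([ 0.12798576,  0.03455187, -0.99121193]))
{'clock': 0.1, 'joints': array([ 1.14639523,  0.43516383,  0.02499829,  1.57397695, -0.01162075,
        1.13402294, -0.07508719]), 'dq': array([ 4.71688109e-05, -1.50471464e-03, -1.47833119e-03, -1.07596493e-03,
        1.59256808e-03, -6.72665049e-04,  9.88566198e-04]), 'joint_efforts': array([ 1.93076266e-03, -6.69130468e+01,  9.87210497e-01, -3.15145576e+01,
       -6.06437470e-02,  3.74386122e-02,  4.95641007e-05]), 'position': array([ 0.1974722 , -0.59250634,  0.22602848]), 'ee_rot': array([-3.09967111e+00, -5.02948613e-01,  5.45535388e-04]), 'force': array([ 0.00618378, -0.53472324,  0.91469888]), 'ft_torque': array([ 0.00175319, -0.0112493 ,  0.03519115]), 'gripper_force': 0.0, 'width': 1.004248512363441}
```

View pics/top0b.png

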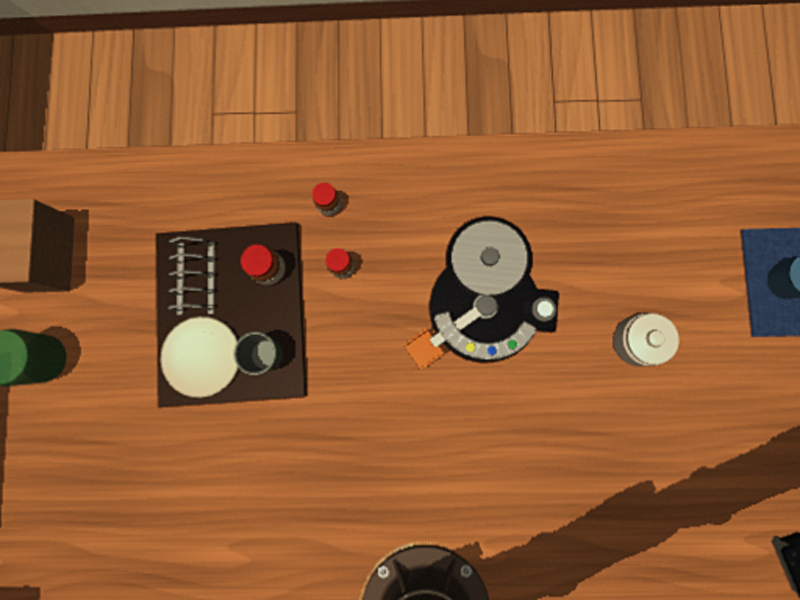

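View pics/scene0b.png

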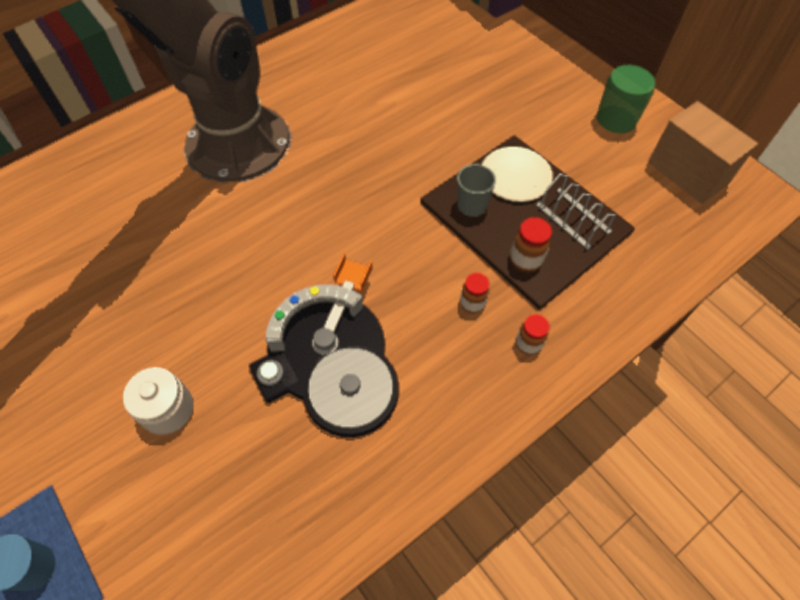

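Top view: the lever pad is at about (424,350) in the 800-wide picture. Studs run yellow (470,348), blue (491,351), green (513,344), so green is the last one (1.58). The start button is at (544,309). The scene view agrees. Next I measure these with colour masks.

```bash
cat > m.py <<'E'
from h import *
def cen(n,im,lo,hi,box,name):
    x0,y0,x1,y1=box
    h=cv2.cvtColor(im,cv2.COLOR_BGR2HSV)
    m=cv2.inRange(h,lo,hi);k=np.zeros_like(m);k[y0:y1,x0:x1]=m[y0:y1,x0:x1]
    N,l,s,c=cv2.connectedComponentsWithStats(k)
    i=1+np.argmax(s[1:,4]);return c[i],s[i,4]
B={"top":{"all":(260,135,360,240)},"scene":{"all":(155,160,260,280)}}
col={"yellow":((22,110,120),(35,255,255)),"blue":((100,110,60),(125,255,255)),"green":((45,90,50),(85,255,255)),"pad":((5,215,150),(16,255,255))}
Z={"yellow":.072,"blue":.072,"green":.072,"pad":.045,"button":.040}
def run(ims):
    out={}
    for n,im in ims.items():
        c=cams.get_calibration(n)
        for k,(lo,hi) in col.items():
            p,a=cen(n,im,lo,hi,B[n]["all"],k)
            out[n,k]=onz(c,*p,Z[k]);print(n,k,p.round(1),a,out[n,k].round(4))
        bb=(335,185,360,210) if n=="top" else (160,225,185,248)
        p,a=cen(n,im,(0,0,185),(180,60,255),bb,"b");out[n,"button"]=onz(c,*p,.04);print(n,"button",p.round(1),a,out[n,"button"].round(4))
    return out
def fit(o,names):
    ang=np.array([.66,1.12,1.58])+np.pi-.95
    A=.09*np.c_[np.cos(ang),np.sin(ang)]
    Bp=np.array([np.mean([o[n,k][:2] for n in names],0) for k in("yellow","blue","green")])
    a0,b0=A.mean(0),Bp.mean(0);U,S,V=np.linalg.svd((A-a0).T@(Bp-b0));R=V.T@np.diag([1,np.linalg.det(V.T@U.T)])@U.T
    t=b0-R@a0
    print(names,"pivot",t.round(4),"yaw",np.arctan2(R[1,0],R[0,0]).round(4),"res mm",(1000*(A@R.T+t-Bp)).round(1).tolist())
    for k in("pad","button"):
        q=R.T@(np.mean([o[n,k][:2] for n in names],0)-t);th=np.arctan2(q[1],q[0])
        print(k,"in kettle",q.round(4),"r",np.hypot(*q).round(4),"lever angle",((th-np.pi+.95)%(2*np.pi)).round(3))
    return t,R
E
python3 - <<'E'
from m import *
o=run({n:cv2.imread(f"pics/{n}0.png") for n in("top","scene")})
for s in(["top"],["scene"],["top","scene"]):fit(o,s)
E
```

```text
top yellow [300.5 221.6] 31 [ 0.5014 -0.0976  0.072 ]
top blue [314.2 224. ] 23 [ 0.4933 -0.1375  0.072 ]
top green [327.6 220. ] 25 [ 0.5043 -0.1775  0.072 ]Traceback (most recent call last):
  File "<stdin>", line 2, in <module>
  File "m.py", line 16, in run
    p,a=cen(n,im,lo,hi,B[n]["all"],k)
        ~~~^^^^^^^^^^^^^^^^^^^^^^^^^^
  File "m.py", line 7, in cen
    i=1+np.argmax(s[1:,4]);return c[i],s[i,4]
        ~~~~~~~~~^^^^^^^^^
    return _wrapfunc(a, 'argmax', axis=axis, out=out, **kwds)
    return bound(*args, **kwds)
ValueError: attempt to get argmax of an empty sequence
```

```bash
python3 - <<'E'
import cv2
im=cv2.imread("pics/top0.png");h=cv2.cvtColor(im,cv2.COLOR_BGR2HSV)
for u,v in((271,222),(274,226),(268,226),(240,240),(250,210)):print(h[v,u])
E
sed -i 's/((5,215,150),(16,255,255))/((4,218,110),(12,255,255))/' m.py
python3 - <<'E'
from m import *
o=run({n:cv2.imread(f"pics/{n}0.png") for n in("top","scene")})
for s in(["top"],["scene"],["top","scene"]):fit(o,s)
E
```

```text
[ 13 197 211]
[ 13 196 212]
[ 13 197 210]
[ 12 177 166]
[ 13 176 170]
top yellow [300.5 221.6] 31 [ 0.5014 -0.0976  0.072 ]
top blue [314.2 224. ] 23 [ 0.4933 -0.1375  0.072 ]
top green [327.6 220. ] 25 [ 0.5043 -0.1775  0.072 ]Traceback (most recent call last):
  File "<stdin>", line 2, in <module>
  File "m.py", line 16, in run
    p,a=cen(n,im,lo,hi,B[n]["all"],k)
        ~~~^^^^^^^^^^^^^^^^^^^^^^^^^^
  File "m.py", line 7, in cen
    i=1+np.argmax(s[1:,4]);return c[i],s[i,4]
        ~~~~~~~~~^^^^^^^^^
    return _wrapfunc(a, 'argmax', axis=axis, out=out, **kwds)
    return bound(*args, **kwds)
ValueError: attempt to get argmax of an empty sequence
```

```bash

sed -i 's/((4,218,110),(12,255,255))/((5,188,185),(17,255,255))/' m.py
python3 - <<'E'
from m import *
o=run({n:cv2.imread(f"pics/{n}0.png") for n in("top","scene")})
for s in(["top"],["scene"],["top","scene"]):
    t,R=fit(o,s)
print("rot of tool x axis",cv2.Rodrigues(observe()["ee_rot"])[0].round(3).tolist())
E
```

```text
top yellow [300.5 221.6] 31 [ 0.5014 -0.0976  0.072 ]
top blue [314.2 224. ] 23 [ 0.4933 -0.1375  0.072 ]
top green [327.6 220. ] 25 [ 0.5043 -0.1775  0.072 ]
top pad [270.4 223.8] 313 [ 0.4983 -0.0083  0.045 ]
top button [348.4 197.1] 74 [ 0.574  -0.2491  0.04  ]
scene yellow [200.7 185.6] 29 [ 0.4985 -0.0971  0.072 ]
scene blue [188.  191.2] 19 [ 0.4918 -0.1373  0.072 ]
scene green [178.5 201. ] 26 [ 0.5027 -0.1766  0.072 ]
scene pad [225.9 174.3] 233 [ 0.4965 -0.0069  0.045 ]
scene button [171.8 236.4] 87 [ 0.5702 -0.2475  0.04  ]
['top'] pivot [ 0.5834 -0.1347] yaw -0.1354 res mm [[-0.0, 0.1], [0.1, -0.3], [-0.1, 0.2]]
pad in kettle [-0.1014  0.1137] r 0.1523 lever angle 0.107
button in kettle [ 0.0061 -0.1147] r 0.1148 lever angle 2.574
['scene'] pivot [ 0.5813 -0.1327] yaw -0.1182 res mm [[0.2, 0.2], [-0.4, -0.1], [0.2, -0.1]]
pad in kettle [-0.0991  0.1149] r 0.1517 lever angle 0.091
button in kettle [ 0.0025 -0.1154] r 0.1154 lever angle 2.542
['top', 'scene'] pivot [ 0.5824 -0.1337] yaw -0.1268 res mm [[0.1, 0.1], [-0.1, -0.2], [0.1, 0.0]]
pad in kettle [-0.1002  0.1143] r 0.152 lever angle 0.099
button in kettle [ 0.0043 -0.115 ] r 0.1151 lever angle 2.558
rot of tool x axis [[0.949, 0.316, -0.001], [0.316, -0.949, 0.001], [-0.0, -0.001, -1.0]]
```

Residuals are under 0.5 mm and the pad radius comes out at 152 mm against the given 150. The pivot is near (0.582,-0.134), yaw -0.127, lever angle about 0.10, green at 1.58. Fingers shut, I move above the pad with the tool's y along the lever.

{"fn": "step_arm", "kwargs": {
  "steps": [
    [15, 29, 0, 0, 0, 0.0136],
    [15, 29, 0, 0, 0, 0.0136],
    [15, 29, 0, 0, 0, 0.0136],
    [15, 29, 0, 0, 0, 0.0136],
    [15, 29, 0, 0, 0, 0.0136],
    [15, 29, 0, 0, 0, 0.0136],
    [15, 29, 0, 0, 0, 0.0136],
    [15, 29, 0, 0, 0, 0.0136],
    [15, 29, 0, 0, 0, 0.0136],
    [15, 29, 0, 0, 0, 0.0136],
    [15, 29, 0, 0, 0, 0.0136],
    [15, 29, 0, 0, 0, 0.0136],
    [15, 29, 0, 0, 0, 0.0136],
    [15, 29, 0, 0, 0, 0.0136],
    [15, 29, 0, 0, 0, 0.0136],
    [15, 29, 0, 0, 0, 0.0136],
    [15, 29, 0, 0, 0, 0.0136],
    [15, 29, 0, 0, 0, 0.0136],
    [15, 29, 0, 0, 0, 0.0136],
    [15, 29, 0, 0, 0, 0.0136]
  ],
  "gripper": 0
}}

```text
clock: 1.77
position: [0.4979, -0.0115, 0.2266]
ee_rot: [3.004, 0.92, -0.001]
force: [0.2, -1.2, 0.3]
width: 0.005
gripper_force: 0.0
```

{"fn": "step_arm", "kwargs": {
  "steps": [
    [0, 0, -30, 0, 0, 0],
    [0, 0, -30, 0, 0, 0],
    [0, 0, -30, 0, 0, 0],
    [0, 0, -30, 0, 0, 0],
    [0, 0, -20, 0, 0, 0],
    [0, 1, -10, 0, 0, 0],
    [0, 0, -8, 0, 0, 0],
    [0, 0, -8, 0, 0, 0],
    [0, 0, 0, 0, 0, 0],
    [0, 0, 0, 0, 0, 0]
  ]
}}

```text
clock: 2.6
position: [0.4981, -0.0119, 0.0612]
ee_rot: [3.004, 0.919, 0.001]
force: [-1.1, -0.2, 0.4]
width: 0.004
gripper_force: 0.0
```

```bash
python3 - <<'E'
from h import *
im=cams.get_image("top")[:,:,::-1]
a=cv2.resize(im[150:260,230:380],(600,440),interpolation=cv2.INTER_CUBIC)
cv2.imwrite("pics/t1.png",a)
cv2.imwrite("pics/w1.png",cams.get_image("wrist")[:,:,::-1])
E
```

```text
(no output)
```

View pics/w1.png

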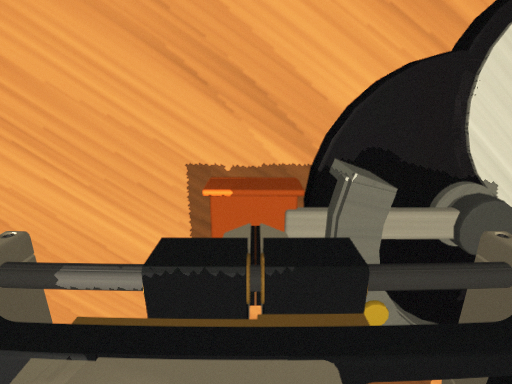

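The wrist view shows the shut fingertips at about (255,260), over the orange pad and inside its fins; the far fin is at (250,188). Pressing down.

{"fn": "step_arm", "kwargs": {
  "steps": [
    [0, 0, -6, 0, 0, 0],
    [0, 0, -6, 0, 0, 0],
    [0, 0, -4, 0, 0, 0],
    [0, 0, -3, 0, 0, 0],
    [0, 0, -3, 0, 0, 0],
    [0, 0, -3, 0, 0, 0],
    [0, 0, -2, 0, 0, 0],
    [0, 0, -1, 0, 0, 0],
    [0, 0, 0, 0, 0, 0],
    [0, 0, 0, 0, 0, 0]
  ]
}}

```text
clock: 3.53
position: [0.4975, -0.0114, 0.0328]
ee_rot: [-3.004, -0.92, 0.0]
force: [-1.8, 1.4, 6.7]
width: 0.006
gripper_force: 3.2
```

```bash
python3 - <<'E'
import numpy as np
p=2.175+np.arange(21)*.0645
P=np.c_[np.cos(p),np.sin(p)]*150
r=np.round(np.diff(np.round(P,1),axis=0),1)
print([[float(a),float(b),0,0,0,.0645] for a,b in r], P[-1])
E
```

```text
[[-7.8, -5.7, 0, 0, 0, 0.0645], [-7.4, -6.2, 0, 0, 0, 0.0645], [-7.0, -6.7, 0, 0, 0, 0.0645], [-6.5, -7.2, 0, 0, 0, 0.0645], [-6.0, -7.5, 0, 0, 0, 0.0645], [-5.6, -7.9, 0, 0, 0, 0.0645], [-5.0, -8.3, 0, 0, 0, 0.0645], [-4.5, -8.6, 0, 0, 0, 0.0645], [-4.0, -8.8, 0, 0, 0, 0.0645], [-3.3, -9.1, 0, 0, 0, 0.0645], [-2.8, -9.3, 0, 0, 0, 0.0645], [-2.1, -9.4, 0, 0, 0, 0.0645], [-1.6, -9.5, 0, 0, 0, 0.0645], [-0.9, -9.7, 0, 0, 0, 0.0645], [-0.3, -9.6, 0, 0, 0, 0.0645], [0.3, -9.7, 0, 0, 0, 0.0645], [1.0, -9.6, 0, 0, 0, 0.0645], [1.5, -9.6, 0, 0, 0, 0.0645], [2.2, -9.4, 0, 0, 0, 0.0645], [2.8, -9.3, 0, 0, 0, 0.0645]] [-142.22371089  -47.66986533]
```

{"fn": "step_arm", "kwargs": {
  "steps": [
    [0, 0, -1, 0, 0, 0],
    [0, 0, 0, 0, 0, 0]
  ]
}}

```text
clock: 3.7
position: [0.4975, -0.0113, 0.0318]
ee_rot: [-3.004, -0.92, -0.0]
force: [-2.8, 1.3, 5.6]
width: 0.005
gripper_force: 3.3
```

{"fn": "step_arm", "kwargs": {
  "steps": [
    [-7.8, -5.7, 0, 0, 0, 0.0645],
    [-7.4, -6.2, 0, 0, 0, 0.0645],
    [-7.0, -6.7, 0, 0, 0, 0.0645],
    [-6.5, -7.2, 0, 0, 0, 0.0645],
    [-6.0, -7.5, 0, 0, 0, 0.0645],
    [-5.6, -7.9, 0, 0, 0, 0.0645]
  ]
}}

```text
clock: 4.2
position: [0.4574, -0.0527, 0.032]
ee_rot: [2.768, 1.485, 0.002]
force: [-0.4, 2.4, 7.2]
width: 0.006
gripper_force: 3.3
```

{"fn": "step_arm", "kwargs": {
  "steps": [
    [-5.0, -8.3, 0, 0, 0, 0.0645],
    [-4.5, -8.6, 0, 0, 0, 0.0645],
    [-4.0, -8.8, 0, 0, 0, 0.0645],
    [-3.3, -9.1, 0, 0, 0, 0.0645],
    [-2.8, -9.3, 0, 0, 0, 0.0645],
    [-2.1, -9.4, 0, 0, 0, 0.0645],
    [-1.6, -9.5, 0, 0, 0, 0.0645],
    [-0.9, -9.7, 0, 0, 0, 0.0645],
    [-0.3, -9.6, 0, 0, 0, 0.0645],
    [0.3, -9.7, 0, 0, 0, 0.0645],
    [1.0, -9.6, 0, 0, 0, 0.0645],
    [1.5, -9.6, 0, 0, 0, 0.0645],
    [2.2, -9.4, 0, 0, 0, 0.0645],
    [2.8, -9.3, 0, 0, 0, 0.0645],
    [0, 0, 0, 0, 0, 0]
  ]
}}

```text
clock: 5.45
position: [0.442, -0.1851, 0.032]
ee_rot: [1.844, 2.541, 0.001]
force: [-0.1, -1.0, 6.4]
width: 0.001
gripper_force: 3.2
```

```bash
python3 - <<'E'
from h import *
im=cams.get_image("top")[:,:,::-1];c=cams.get_calibration("top");s=cams.get_image("scene")[:,:,::-1]
a=cv2.resize(im[160:250,260:380],(800,600),interpolation=cv2.INTER_CUBIC)
cv2.imwrite("pics/t2.png",a)
cv2.imwrite("pics/w2.png",cams.get_image("wrist")[:,:,::-1])
E
```

```text
(no output)
```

View pics/w2.png

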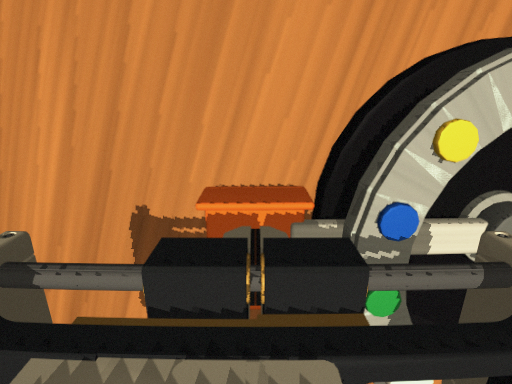

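The wrist view shows the pad still under the fingers, with its trailing fin at (255,187–205). The arm is just past the blue stud (398,222), and green is at (383,302). I work out the lever angle from the fin.

```bash
python3 - <<'E'
from h import *
c=cams.get_calibration("wrist");o=observe()["position"]
piv=np.array([.582,-.134])
a=lambda P:np.arctan2(-(P[1]-piv[1]),-(P[0]-piv[0]))+np.pi-2.065
print("tcp",o,a(o),proj(c,o))
for uv in((255,187),(255,203),(255,208)):
    P=onz(c,*uv,.0558);print(uv,P,a(P),"lever c from outer edge",a(P)+.030/np.hypot(*(P[:2]-piv)),np.hypot(*(P[:2]-piv)))
for uv in((383,302),(398,222)):
    P=onz(c,*uv,.072);print("stud",a(P),np.hypot(*(P[:2]-piv)))
E
```

```text
tcp [ 0.44143243 -0.18375797  0.03202944] 1.4168078208869157 [253.52902812 238.59305826]
(255, 187) [ 0.43041564 -0.14698374  0.0558    ] 1.162037649483426 lever c from outer edge 1.3592252317733204 0.15213939768223136
(255, 203) [ 0.4328624  -0.15455339  0.0558    ] 1.213544904869888 lever c from outer edge 1.4128179238172351 0.15054722490015943
(255, 208) [ 0.43364404 -0.15697161  0.0558    ] 1.2302138526119926 lever c from outer edge 1.4300487917399525 0.15012389790751327
stud 1.5943500836552844 0.08906208668459863
stud 1.126453502301774 0.0892895348027571
```

{"fn": "step_arm", "kwargs": {
  "steps": [
    [0, 0, 3, 0, 0, 0],
    [0, 0, 3, 0, 0, 0],
    [0, 0, 4, 0, 0, 0],
    [0, 0, 4, 0, 0, 0],
    [0, 0, 4, 0, 0, 0],
    [0, 0, 0, 0, 0, 0]
  ]
}}

```text
clock: 6.1
position: [0.4411, -0.1831, 0.0505]
ee_rot: [1.847, 2.54, 0.0]
force: [-0.2, 0.9, -0.6]
width: 0.001
gripper_force: 0.0
```

{"fn": "step_arm", "kwargs": {
  "steps": [
    [0.7, -1.9, 0, 0, 0, 0.0133],
    [0.7, -1.9, 0, 0, 0, 0.0133],
    [0.7, -1.9, 0, 0, 0, 0.0133],
    [0.8, -1.8, 0, 0, 0, 0.0133],
    [0.8, -1.8, 0, 0, 0, 0.0133],
    [0, 0, 0, 0, 0, 0]
  ]
}}

```text
clock: 6.6
position: [0.4445, -0.1928, 0.0496]
ee_rot: [-1.762, -2.601, -0.0]
force: [0.4, 0.1, -1.1]
width: 0.002
gripper_force: 0.0
```

{"fn": "step_arm", "kwargs": {
  "steps": [
    [0.8, -1.8, 0, 0, 0, 0.0133],
    [0.8, -1.8, 0, 0, 0, 0.0133],
    [0.8, -1.8, 0, 0, 0, 0.0133],
    [0.9, -1.8, 0, 0, 0, 0.0133]
  ]
}}

```text
clock: 6.93
position: [0.4476, -0.1992, 0.0497]
ee_rot: [-1.69, -2.648, -0.0]
force: [-1.5, 3.5, 1.3]
width: 0.004
gripper_force: 1.4
```

{"fn": "step_arm", "kwargs": {
  "steps": [
    [0.6, -1.4, 0, 0, 0, 0.01],
    [0.6, -1.4, 0, 0, 0, 0.01],
    [0.6, -1.4, 0, 0, 0, 0.01]
  ]
}}

```text
clock: 7.18
position: [0.4496, -0.2036, 0.0497]
ee_rot: [1.651, 2.673, 0.001]
force: [-0.2, 3.9, 0.4]
width: 0.004
gripper_force: 1.5
```

{"fn": "step_arm", "kwargs": {
  "steps": [
    [0.7, -1.3, 0, 0, 0, 0.01],
    [0.7, -1.3, 0, 0, 0, 0.01],
    [0.7, -1.3, 0, 0, 0, 0.01]
  ]
}}

```text
clock: 7.43
position: [0.4517, -0.2076, 0.0498]
ee_rot: [1.611, 2.697, 0.0]
force: [-0.6, 2.2, 0.4]
width: 0.003
gripper_force: 1.6
```

{"fn": "step_arm", "kwargs": {
  "steps": [
    [0.7, -1.3, 0, 0, 0, 0.01],
    [0.7, -1.3, 0, 0, 0, 0.01],
    [0.7, -1.3, 0, 0, 0, 0.01]
  ]
}}

```text
clock: 7.68
position: [0.4539, -0.2115, 0.0498]
ee_rot: [1.57, 2.721, 0.001]
force: [0.9, 3.5, -0.7]
width: 0.005
gripper_force: 1.7
```

{"fn": "step_arm", "kwargs": {
  "steps": [
    [0.7, -1.3, 0, 0, 0, 0.01],
    [0.8, -1.3, 0, 0, 0, 0.01],
    [0.8, -1.3, 0, 0, 0, 0.01]
  ]
}}

```text
clock: 7.93
position: [0.4562, -0.2154, 0.0497]
ee_rot: [1.529, 2.744, 0.001]
force: [1.3, 4.2, -1.1]
width: 0.004
gripper_force: 1.7
```

{"fn": "step_arm", "kwargs": {
  "steps": [
    [0.8, -1.3, 0, 0, 0, 0.01],
    [0.8, -1.3, 0, 0, 0, 0.01]
  ]
}}

```text
clock: 8.1
position: [0.4577, -0.2181, 0.0498]
ee_rot: [1.502, 2.759, 0.0]
force: [0.6, 4.3, 0.1]
width: 0.003
gripper_force: 1.6
```

{"fn": "step_arm", "kwargs": {
  "steps": [
    [0.8, -1.3, 0, 0, 0, 0.01],
    [0.8, -1.3, 0, 0, 0, 0.01]
  ]
}}

```text
clock: 8.27
position: [0.4592, -0.2208, 0.0498]
ee_rot: [1.475, 2.774, -0.0]
force: [0.4, 4.1, -0.1]
width: 0.004
gripper_force: 1.6
```

{"fn": "step_arm", "kwargs": {
  "steps": [
    [0.8, -1.2, 0, 0, 0, 0.01],
    [0.8, -1.2, 0, 0, 0, 0.01]
  ]
}}

```text
clock: 8.43
position: [0.4608, -0.2233, 0.0498]
ee_rot: [1.447, 2.788, -0.0]
force: [0.5, 3.7, 0.6]
width: 0.006
gripper_force: 1.6
```

{"fn": "step_arm", "kwargs": {
  "steps": [
    [0.8, -1.2, 0, 0, 0, 0.01],
    [0.8, -1.2, 0, 0, 0, 0.01]
  ]
}}

```text
clock: 8.6
position: [0.4624, -0.2256, 0.0498]
ee_rot: [1.419, 2.803, -0.0]
force: [0.3, 3.0, 0.6]
width: 0.002
gripper_force: 1.5
```

{"fn": "step_arm", "kwargs": {
  "steps": [
    [0.9, -1.2, 0, 0, 0, 0.01],
    [0.9, -1.2, 0, 0, 0, 0.01]
  ]
}}

```text
clock: 8.77
position: [0.4639, -0.2287, 0.0497]
ee_rot: [-1.391, -2.817, 0.002]
force: [-0.3, 0.5, -0.2]
width: 0.003
gripper_force: 0.4
```

{"fn": "step_arm", "kwargs": {
  "steps": [
    [0.9, -1.2, 0, 0, 0, 0.01],
    [0, 0, 0, 0, 0, 0]
  ]
}}

```text
clock: 8.93
position: [0.465, -0.2299, 0.0496]
ee_rot: [1.378, 2.823, -0.001]
force: [-0.8, 0.1, -0.6]
width: 0.002
gripper_force: 0.2
```

{"fn": "step_arm", "kwargs": {
  "steps": [
    [0.9, -1.2, 0, 0, 0, 0.01],
    [0, 0, 0, 0, 0, 0]
  ]
}}

```text
clock: 9.1
position: [0.4659, -0.2307, 0.0497]
ee_rot: [-1.363, -2.83, 0.001]
force: [-0.2, 0.7, 0.8]
width: 0.006
gripper_force: 0.2
```

```bash
python3 - <<'E'
from h import *
cv2.imwrite("pics/w3.png",cams.get_image("wrist")[:,:,::-1])
E
```

```text
(no output)
```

View pics/w3.png

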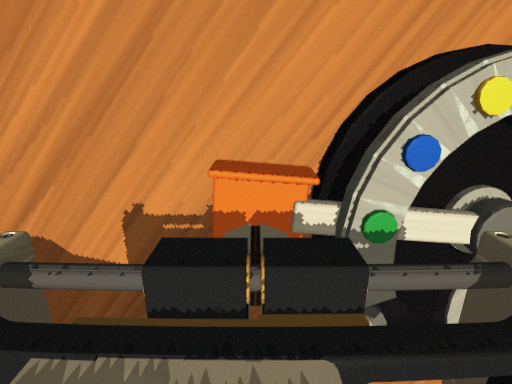

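The wrist view shows the arm under the green stud (380,227) and the trailing fin's outer edge at (262,165). The force fell from about 4 to 0.5 N, which suggests it has clicked up. I confirm with a gentle push.

```bash
python3 - <<'E'
from h import *
c=cams.get_calibration("wrist");o=observe()["position"]
piv=np.array([.582,-.134])
a=lambda P:np.arctan2(-(P[1]-piv[1]),-(P[0]-piv[0]))+np.pi-2.065
print("tcp",o,a(o))
for z in(.060,.066):
    P=onz(c,260,163,z);r=np.hypot(*(P[:2]-piv));print(P,r,a(P)+.03/r)
P=onz(c,380,227,.072);print("stud",a(P))
E
```

```text
tcp [ 0.46583251 -0.23058752  0.04967976] 1.7702187392070274
[ 0.43892887 -0.19215617  0.06      ] 0.15443927609512964 1.6569275439279576
[ 0.43807656 -0.19124854  0.066     ] 0.15489141766938946 1.648859875428011
stud 1.5943468390818278
```

{"fn": "step_arm", "kwargs": {
  "steps": [
    [0.9, -1.2, 0, 0, 0, 0.01],
    [0, 0, 0, 0, 0, 0]
  ]
}}

```text
clock: 9.32
position: [0.4665, -0.2313, 0.0496]
ee_rot: [-1.348, -2.837, 0.0]
force: [-1.6, 1.2, 1.4]
width: 0.007
gripper_force: 1.1
```

{"fn": "step_arm", "kwargs": {
  "steps": [
    [0.9, -1.2, 0, 0, 0, 0],
    [0, 0, 0, 0, 0, 0]
  ]
}}

```text
clock: 9.48
position: [0.4669, -0.2318, 0.0495]
ee_rot: [-1.348, -2.835, -0.0]
force: [-3.8, 3.9, 2.9]
width: 0.006
gripper_force: 2.7
```

{"fn": "step_arm", "kwargs": {
  "steps": [
    [0.9, -1.2, 0, 0, 0, 0],
    [0.9, -1.2, 0, 0, 0, 0],
    [0, 0, 0, 0, 0, 0]
  ]
}}

```text
clock: 9.73
position: [0.4675, -0.2325, 0.0493]
ee_rot: [-1.346, -2.833, -0.001]
force: [-8.6, 10.0, 7.6]
width: 0.004
gripper_force: 6.3
```

Blocked: 3 mm of commanded push gave under 1 mm of motion and 13 N, well short of the end stop, so the lever is home. I back the finger off to the middle of the pad and lift out.

{"fn": "step_arm", "kwargs": {
  "steps": [
    [-1.8, 2.4, 0, 0, 0, 0],
    [-1.8, 2.4, 0, 0, 0, 0],
    [-1.8, 2.4, 0, 0, 0, 0],
    [-1.8, 2.4, 0, 0, 0, 0],
    [0, 0, 5, 0, 0, 0],
    [0, 0, 15, 0, 0, 0],
    [0, 0, 25, 0, 0, 0],
    [0, 0, 30, 0, 0, 0],
    [0, 0, 30, 0, 0, 0],
    [0, 0, 0, 0, 0, 0]
  ]
}}

```text
clock: 10.57
position: [0.4656, -0.2258, 0.1603]
ee_rot: [1.346, 2.83, 0.001]
force: [0.4, 0.3, -0.0]
width: 0.007
gripper_force: 0.0
```

```bash
python3 - <<'E'
from m import *
c=cams.get_calibration("top");im=cv2.imread("pics/top0.png")
print("jar knob",onz(c,655*.64,338*.64,.105))
print(observe()["position"],observe()["force"])
cv2.imwrite("pics/w4.png",cams.get_image("wrist")[:,:,::-1])
E
```

```text
jar knob [ 0.50660216 -0.4328651   0.105     ]
[ 0.46562721 -0.22581986  0.16027837] [ 0.38753051  0.25800855 -0.01358249]
```

View pics/w4.png

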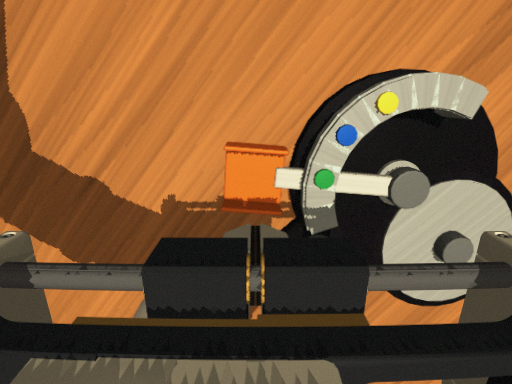

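The wrist view shows the lever arm lying under the green stud (325,179), with both pad fins clear of the fingers. Going over the start button at about (0.572,-0.248), turned so the gripper body stays away from the tea jar.

{"fn": "step_arm", "kwargs": {
  "steps": [
    [13.5, -2.8, 0, 0, 0, -0.075],
    [13.5, -2.8, 0, 0, 0, -0.075],
    [13.5, -2.8, 0, 0, 0, -0.075],
    [13.5, -2.8, 0, 0, 0, -0.075],
    [13, -2.8, 0, 0, 0, -0.075],
    [13, -2.8, 0, 0, 0, -0.075],
    [13, -2.8, 0, 0, 0, -0.075],
    [13, -2.6, 0, 0, 0, -0.075],
    [0, 0, -20, 0, 0, 0],
    [0, 0, -30, 0, 0, 0],
    [0, 0, -30, 0, 0, 0],
    [0, 0, -15, 0, 0, 0],
    [0, 0, -8, 0, 0, 0],
    [0, 0, 0, 0, 0, 0]
  ]
}}

```text
clock: 11.78
position: [0.5669, -0.2473, 0.0493]
ee_rot: [-2.125, -2.309, 0.002]
force: [-0.4, 0.4, 0.6]
width: 0.004
gripper_force: 0.0
```

```bash
python3 - <<'E'
from m import *
w=cams.get_image("wrist")[:,:,::-1]
s=cams.get_image("scene")[:,:,::-1][170:290,110:270]
cv2.imwrite("pics/w5.png",np.hstack([cv2.resize(w,(400,300)),cv2.resize(s,(400,300),interpolation=cv2.INTER_CUBIC)]))
E
```

```text
(no output)
```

View pics/w5.png

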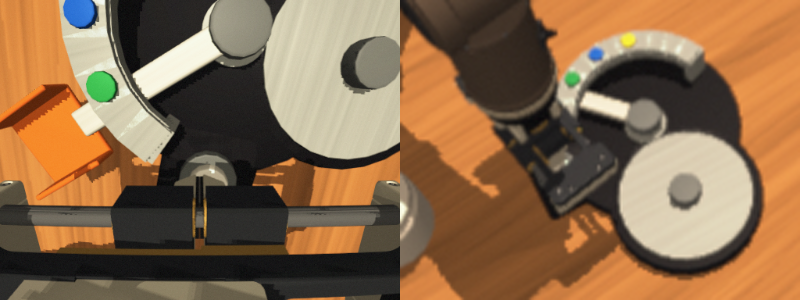

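The left panel shows the fingertips at (200,185) over the button's collar, centred near (208,172), so I go 5 mm further in +x. The lever is still at green. Then I press.

{"fn": "step_arm", "kwargs": {
  "steps": [
    [5, 0, 0, 0, 0, 0],
    [0, 0, -4, 0, 0, 0],
    [0, 0, -4, 0, 0, 0],
    [0, 0, -2, 0, 0, 0],
    [0, 0, -2, 0, 0, 0],
    [0, 0, -1, 0, 0, 0],
    [0, 0, 0, 0, 0, 0]
  ]
}}

```text
clock: 12.47
position: [0.574, -0.2477, 0.0391]
ee_rot: [2.127, 2.311, 0.001]
force: [1.7, -1.3, 3.6]
width: 0.007
gripper_force: 2.2
```

{"fn": "step_arm", "kwargs": {
  "steps": [
    [0, 0, -1, 0, 0, 0],
    [0, 0, -1, 0, 0, 0],
    [0, 0, 0, 0, 0, 0]
  ]
}}

```text
clock: 12.72
position: [0.5741, -0.2478, 0.0382]
ee_rot: [2.127, 2.31, 0.001]
force: [-1.3, -0.2, 14.3]
width: 0.004
gripper_force: 7.1
```

It stopped hard near z = 38 mm, too high for a full press. The shut fingers are probably sitting on the collar rim rather than driving the button. I lift, move aside and look.

{"fn": "step_arm", "kwargs": {
  "steps": [
    [0, 0, 6, 0, 0, 0],
    [0, 0, 15, 0, 0, 0],
    [0, 0, 30, 0, 0, 0],
    [0, -10, 30, 0, 0, 0],
    [0, -25, 10, 0, 0, 0],
    [0, -25, 0, 0, 0, 0],
    [0, 0, 0, 0, 0, 0]
  ]
}}

```text
clock: 13.3
position: [0.5717, -0.3144, 0.1278]
ee_rot: [2.134, 2.303, -0.006]
force: [-1.1, -0.6, -1.5]
width: 0.009
gripper_force: 0.0
```

```bash
python3 - <<'E'
from m import *
w=cams.get_image("wrist")[:,:,::-1];c=cams.get_calibration("wrist")
cv2.imwrite("pics/w6.png",w);print(observe()["position"],proj(c,[.573,-.248,.04]))
p=proj(c,[.573,-.248,.04]).astype(int)
x0,y0=max(p[0]-80,0),max(p[1]-60,0)
cv2.imwrite("pics/w6c.png",cv2.resize(w[y0:y0+120,x0:x0+160],(800,600),interpolation=cv2.INTER_CUBIC));print(x0,y0)
E
```

```text
[ 0.57164508 -0.31142686  0.12710951] [261.66015976 118.92741736]
181 58
```

View pics/w6c.png

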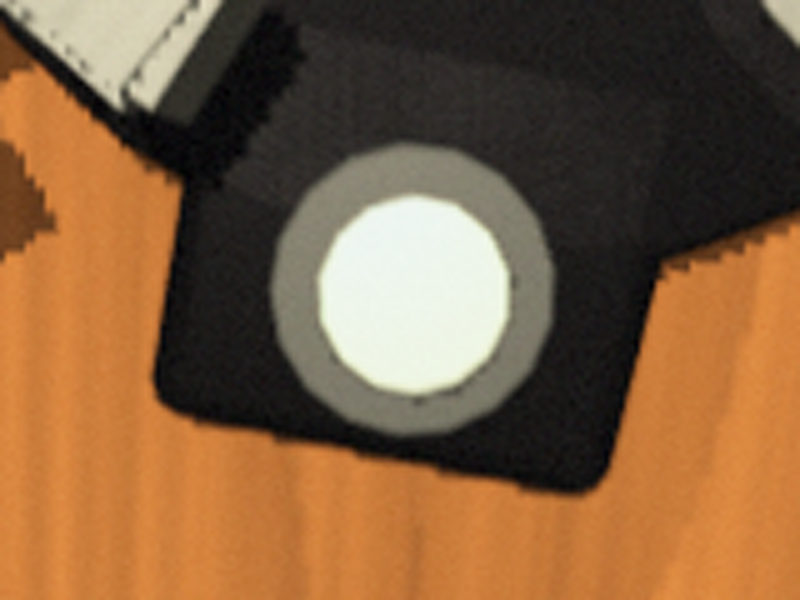

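The crop shows the white button centred at (414,294) in a solid grey collar about 48 mm across, so the 38 mm wide pair of shut fingers lands on the rim. I will press with one finger (19 mm) instead, with the gripper open and the other finger out over bare shelf to the front right.

```bash
python3 - <<'E'
from m import *
c=cams.get_calibration("wrist")
w=cv2.imread("pics/w6.png");h=cv2.cvtColor(w,cv2.COLOR_BGR2HSV)
m=cv2.inRange(w,(200,200,200),(255,255,255));k=np.zeros_like(m);k[88:150,230:300]=m[88:150,230:300]
M=cv2.moments(k,True);u,v=M["m10"]/M["m00"],M["m01"]/M["m00"]
print(u,v,M["m00"],onz(c,u,v,.04),onz(c,u,v,.036),observe())
P=onz(c,u,v,.04);a=proj(c,P+[.016,0,0]);b=proj(c,P-[.016,0,0]);print("expected px width",a[0]-b[0],"seen",2*np.sqrt(M["m00"]/np.pi))
E
```

```text
263.303196347032 116.27762557077625 1095.0 [ 0.57413917 -0.24582014  0.04      ] [ 0.57425664 -0.24601999  0.036     ] {'clock': 13.35, 'joints': array([ 0.82854047,  0.65931907, -0.65770518,  1.57602946,  0.44553362,
        1.06174189,  0.12864331]), 'dq': array([-0.03317933,  0.00103281, -0.04141881,  0.04292012, -0.02192366,
       -0.01163376, -0.02422644]), 'joint_efforts': array([  0.87486746, -74.98397827, -12.05324739, -28.9328599 ,
         0.21868652,   0.09742572,   0.44921251]), 'position': array([ 0.57164508, -0.31142686,  0.12710951]), 'ee_rot': array([-2.13351105, -2.3055364 ,  0.00374806]), 'force': array([ 0.9002185 ,  0.09783107, -0.50568188]), 'ft_torque': array([ 0.05552889, -0.12150947,  0.01265385]), 'gripper_force': 0.0, 'width': 0.004489701389169167}
expected px width 39.72980966371216 seen 37.338951531678056
```

{"fn": "step_arm", "kwargs": {
  "steps": [
    [5, 3, 0, 0, 0, -0.108],
    [5, 3, 0, 0, 0, -0.108],
    [5, 3, 0, 0, 0, -0.108],
    [5, 3, 0, 0, 0, -0.108],
    [5, 3, 0, 0, 0, -0.108],
    [5, 3, 0, 0, 0, -0.108],
    [5, 3, 0, 0, 0, -0.108],
    [5, 3, 0, 0, 0, -0.108],
    [0, 0, 0, 0, 0, 0],
    [0, 0, 0, 0, 0, 0],
    [0, 0, 0, 0, 0, 0],
    [0, 0, 0, 0, 0, 0]
  ],
  "gripper": 1
}}

```text
clock: 14.35
position: [0.6127, -0.2838, 0.1274]
ee_rot: [-2.898, -1.211, 0.001]
force: [0.5, -0.4, 0.5]
width: 0.829
gripper_force: 0.0
```

{"fn": "step_arm", "kwargs": {
  "steps": [
    [-1, -2.5, 0, 0, 0, 0],
    [0, 0, -20, 0, 0, 0],
    [0, 0, -25, 0, 0, 0],
    [0, 0, -20, 0, 0, 0],
    [0, 0, -8, 0, 0, 0],
    [0, 0, 0, 0, 0, 0],
    [0, 0, 0, 0, 0, 0]
  ]
}}

```text
clock: 14.93
position: [0.6123, -0.2864, 0.0551]
ee_rot: [-2.9, -1.208, 0.0]
force: [0.2, -0.4, 0.4]
width: 0.998
gripper_force: 0.0
```

```bash
python3 - <<'E'
from m import *
o=observe();print(o["position"],o["width"]);R=cv2.Rodrigues(o["ee_rot"])[0]
c=cams.get_calibration("wrist");w=cams.get_image("wrist")[:,:,::-1].copy()
for s in(1,-1):print(o["position"]+s*.0555*R[:,1])
print(proj(c,[.573,-.2475,.04]))
t=cams.get_image("top")[:,:,::-1][165:240,300:400]
cv2.imwrite("pics/w7.png",np.hstack([cv2.resize(w,(400,300)),cv2.resize(t,(400,300),interpolation=cv2.INTER_CUBIC)]))
E
```

```text
[ 0.61234961 -0.28639707  0.05507543] 0.9984614838533222
[ 0.65175363 -0.32548124  0.05506527]
[ 0.57294558 -0.24731289  0.0550856 ]
[165.77286522 229.8705215 ]
```

View pics/w7.png

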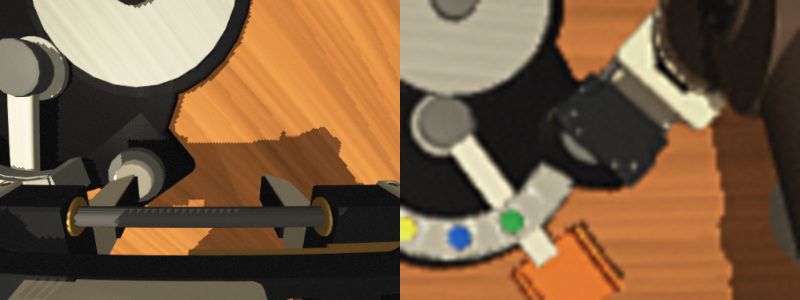

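The left panel shows one finger (tip from about (95,180) to (137,178)) over the button, whose projected centre is (130,180); the other finger hangs over bare shelf. The lever is at green. Pressing in small steps.

{"fn": "step_arm", "kwargs": {
  "steps": [
    [0, 0, -6, 0, 0, 0],
    [0, 0, -6, 0, 0, 0],
    [0, 0, -2, 0, 0, 0],
    [0, 0, -2, 0, 0, 0],
    [0, 0, -1, 0, 0, 0],
    [0, 0, 0, 0, 0, 0]
  ]
}}

```text
clock: 15.53
position: [0.6128, -0.2864, 0.0384]
ee_rot: [2.899, 1.208, 0.001]
force: [0.1, -0.6, 5.0]
width: 0.999
gripper_force: 2.7
```

{"fn": "step_arm", "kwargs": {
  "steps": [
    [0, 0, -1, 0, 0, 0],
    [0, 0, -1, 0, 0, 0],
    [0, 0, 0, 0, 0, 0]
  ]
}}

```text
clock: 15.78
position: [0.613, -0.2864, 0.038]
ee_rot: [2.899, 1.207, 0.001]
force: [-3.7, 0.4, 18.9]
width: 0.999
gripper_force: 9.7
```

It is hard again at z = 38 mm. I use the measured moment to see where the contact is.

```bash
python3 - <<'E'
from m import *
for i in range(3):
    o=observe();F,M=o["force"],o["ft_torque"];R=cv2.Rodrigues(o["ee_rot"])[0];p=o["position"]
    print("F",F.round(2),"M",M.round(3))
    for h in(0,.1,.2):
        # reference point h above TCP: r=(x,y,-h)
        ry=(M[0]-h*F[1])/F[2]; rx=-(M[1]+h*F[0])/F[2]
        print(h,"contact",(p[:2]+[rx,ry]).round(4))
    cams.get_image("wrist")
print(p,R[:,1])
E
```

```text
F [-3.68  0.36 18.91] M [0.7   1.509 0.11 ]
0 contact [ 0.5332 -0.2493]
0.1 contact [ 0.5526 -0.2512]
0.2 contact [ 0.5721 -0.2531]
F [-3.54  0.74 19.78] M [0.716 1.529 0.094]
0 contact [ 0.5357 -0.2502]
0.1 contact [ 0.5536 -0.2539]
0.2 contact [ 0.5714 -0.2577]
F [-3.29 -0.54 19.72] M [0.651 1.504 0.13 ]
0 contact [ 0.5367 -0.2534]
0.1 contact [ 0.5534 -0.2506]
0.2 contact [ 0.5701 -0.2479]
[ 0.61296426 -0.28636776  0.03801045] [ 0.70985933 -0.70434139  0.00171427]
```

{"fn": "step_arm", "kwargs": {
  "steps": [
    [0, 0, 4, 0, 0, 0],
    [0, 0, 4, 0, 0, 0],
    [0, 0, 3, 0, 0, 0],
    [0, 0, 0, 0, 0, 0],
    [0, 0, 0, 0, 0, 0]
  ]
}}

```text
clock: 16.35
position: [0.612, -0.286, 0.0464]
ee_rot: [-2.9, -1.208, 0.001]
force: [0.2, -0.7, 1.1]
width: 0.999
gripper_force: 0.0
```

{"fn": "step_arm", "kwargs": {
  "steps": [
    [0, 0, -2, 0, 0, 0],
    [0, 0, 0, 0, 0, 0]
  ]
}}

```text
clock: 16.52
position: [0.612, -0.286, 0.044]
ee_rot: [-2.9, -1.208, 0.001]
force: [-0.4, -0.2, 1.6]
width: 1.0
gripper_force: 0.8
```

{"fn": "step_arm", "kwargs": {
  "steps": [
    [0, 0, -1, 0, 0, 0],
    [0, 0, 0, 0, 0, 0]
  ]
}}

```text
clock: 16.68
position: [0.6121, -0.286, 0.0434]
ee_rot: [-2.9, -1.208, 0.001]
force: [-1.0, 0.1, 1.6]
width: 0.999
gripper_force: 1.0
```

{"fn": "step_arm", "kwargs": {
  "steps": [
    [0, 0, -1, 0, 0, 0],
    [0, 0, 0, 0, 0, 0]
  ]
}}

```text
clock: 16.85
position: [0.6121, -0.2861, 0.0425]
ee_rot: [-2.9, -1.208, 0.001]
force: [-2.5, 0.1, 2.7]
width: 0.999
gripper_force: 1.2
```

{"fn": "step_arm", "kwargs": {
  "steps": [
    [0, 0, -1, 0, 0, 0],
    [0, 0, 0, 0, 0, 0]
  ]
}}

```text
clock: 17.02
position: [0.6121, -0.2861, 0.0416]
ee_rot: [-2.9, -1.208, 0.0]
force: [-0.7, 0.3, 3.7]
width: 1.0
gripper_force: 1.5
```

{"fn": "step_arm", "kwargs": {
  "steps": [
    [0, 0, -1, 0, 0, 0],
    [0, 0, 0, 0, 0, 0]
  ]
}}

```text
clock: 17.18
position: [0.6122, -0.2861, 0.0406]
ee_rot: [-2.9, -1.208, 0.0]
force: [-1.6, -0.2, 3.1]
width: 1.0
gripper_force: 1.7
```

{"fn": "step_arm", "kwargs": {
  "steps": [
    [0, 0, -1, 0, 0, 0],
    [0, 0, 0, 0, 0, 0]
  ]
}}

```text
clock: 17.35
position: [0.6122, -0.2861, 0.0396]
ee_rot: [-2.9, -1.208, 0.0]
force: [-2.0, 0.9, 4.1]
width: 1.0
gripper_force: 2.0
```

Pad force climbs from 0.8 to 2.0 (about half the spring force) starting at z = 44 mm, and the hard stop is at 38 mm. That is exactly the button's 6 mm travel and 1.5–5 N, so the stop was the button fully down. I finish this press, release and retreat.

{"fn": "step_arm", "kwargs": {
  "steps": [
    [0, 0, -1, 0, 0, 0],
    [0, 0, -1, 0, 0, 0],
    [0, 0, -1, 0, 0, 0],
    [0, 0, 0, 0, 0, 0],
    [0, 0, 0, 0, 0, 0]
  ]
}}

```text
clock: 17.77
position: [0.6124, -0.2861, 0.0381]
ee_rot: [2.9, 1.208, -0.0]
force: [-6.1, 1.6, 16.6]
width: 1.002
gripper_force: 8.1
```

{"fn": "step_arm", "kwargs": {
  "steps": [
    [0, 0, 3, 0, 0, 0],
    [0, 0, 5, 0, 0, 0],
    [0, 0, 10, 0, 0, 0],
    [0, 0, 25, 0, 0, 0],
    [0, 0, 30, 0, 0, 0],
    [0, 0, 30, 0, 0, 0],
    [0, 0, 30, 0, 0, 0],
    [0, -30, 20, 0, 0, 0],
    [0, -35, 0, 0, 0, 0],
    [0, -35, 0, 0, 0, 0],
    [0, -35, 0, 0, 0, 0],
    [0, -35, 0, 0, 0, 0],
    [0, 0, 0, 0, 0, 0],
    [0, 0, 0, 0, 0, 0]
  ]
}}

```text
clock: 18.93
position: [0.6112, -0.4594, 0.1892]
ee_rot: [2.902, 1.201, -0.001]
force: [0.4, 0.0, 0.7]
width: 1.002
gripper_force: 0.0
```

```bash
python3 - <<'E'
from m import *
t=cams.get_image("top")[:,:,::-1].copy();s=cams.get_image("scene")[:,:,::-1].copy()
cv2.imwrite("pics/t9.png",t);cv2.imwrite("pics/s9.png",s)
cv2.imwrite("pics/f9.png",np.hstack([cv2.resize(t[130:250,240:400],(400,300),interpolation=cv2.INTER_CUBIC),cv2.resize(s[150:290,75:262],(400,300),interpolation=cv2.INTER_CUBIC)]))
o=run({"top":t,"scene":s});fit(o,["top","scene"])
c0=cv2.imread("pics/top0.png")
d=cv2.absdiff(c0,t).max(2);print("board diff",(d[120:265,95:200]>40).sum(),"tea jar",(d[195:240,385:440]>60).sum())
E
```

```text
top yellow [300.5 221.6] 31 [ 0.5014 -0.0976  0.072 ]
top blue [314.2 224. ] 23 [ 0.4933 -0.1375  0.072 ]
top green [327.6 220. ] 25 [ 0.5043 -0.1775  0.072 ]
top pad [341.4 233.5] 206 [ 0.464  -0.2212  0.045 ]
top button [348.4 197.2] 76 [ 0.5739 -0.2493  0.04  ]
scene yellow [200.7 185.6] 29 [ 0.4985 -0.0971  0.072 ]
scene blue [188.1 191.3] 18 [ 0.4922 -0.1371  0.072 ]
scene green [178.5 201. ] 26 [ 0.5027 -0.1766  0.072 ]
scene pad [161.2 202.3] 176 [ 0.4597 -0.216   0.045 ]
scene button [171.9 236.5] 89 [ 0.5704 -0.2474  0.04  ]
['top', 'scene'] pivot [ 0.5824 -0.1336] yaw -0.1269 res mm [[0.2, 0.2], [-0.3, -0.2], [0.1, 0.0]]
pad in kettle [-0.1089 -0.0996] r 0.1476 lever angle 1.691
button in kettle [ 0.0043 -0.1151] r 0.1151 lever angle 2.558
board diff 0 tea jar 717
```

View pics/f9.png

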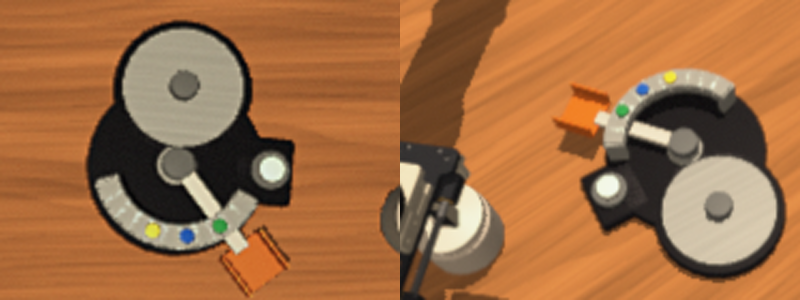

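The final view shows the base free of the robot, with the lever pad up at about 1.66–1.69 rad by the green stud. That fits the sharp force drop and the sideways block felt earlier. The button is out again and the board items are unchanged. Handing in.

```bash
python3 -c "
from cell import job
print(job.sign_off())"
```

```text
the job is handed in; nothing more can be done
None
```

The job is handed in: the lever is home in the green marker's notch (felt as a force drop, then a sideways block), the start button was then pressed fully and released, and I saw no sign that the jam jar, cup, toast rack or tea jar moved, though the gripper partly hid the tea jar in the last picture.

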